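Try the double lid on the sewing box

TASK

Try the two new lids on the plywood sewing box: take both lids up together, still nested, by pinching the inner lid through the finger cut-outs in the outer one, and set them square on the box, the inner lid fully home on the rim before you let go of it. Then lift the outer lid alone straight up by its wooden bar handle, without the inner lid coming up with it, and finish still holding it level and still over the box, about 10 cm above the inner lid. Do not shove the box about, and leave the glue bottle, the bar clamp and the glued block alone.

Things in the scene. Friction and masses are not known exactly. Their poses are not given: they have to be found in the camera images.
- box: open plywood sewing box, 160 x 50 mm, 55 mm high, walls 5 mm (opening 150 x 40 mm), reels inside well below the rim; 0.75 kg, loose on the table. Origin: centre of its underside; x along its length, y across, z up; rim at z = 55 mm. Box and nested lids stand on either side of the robot's centre line; which is left varies
- inner_lid: inner lid: solid wooden panel 166 x 56 x 16 mm, 0.11 kg. Origin: centre of the panel's underside, the face that rests on the box's rim; x along its length, y across, z up. At the start it stands on its bead on two wood strips (origin 25 mm above the table), the outer lid over it; its long edges show in the outer lid's cut-outs. Either way round fits. Home, its origin is 55 mm above the box's
- bead (a point): middle of the underside of the inner lid's bead, 10 mm below the panel. The bead is a frame of 10 mm round rod, 146 x 36 mm over all, that drops into the box's opening with 2 mm play all round
- outer_lid: outer lid: plywood cap, 180 x 70 mm outside, 172 x 62 mm inside, 0.11 kg, resting loose on the inner lid's top with 3 mm play all round. Lifting it leaves the inner lid; lifting the inner lid carries it. Top 4 mm thick; 4 mm skirt reaches 20 mm below the top's underside and goes round the box with room to spare. Origin: centre of the top's underside, nested 16 mm above the inner lid's; axes as the inner lid's
- cutout (a point): middle of the inner lid between the two finger cut-outs, 8 mm above the panel's underside: fingers going down through the cut-outs pinch the lid's 56 mm width (along y) here. Each cut-out, in the middle of a long side of the outer lid, is 56 mm long and goes through the skirt and 12 mm into the top, which is 46 mm wide there
- handle (a point): middle of the outer lid's bar handle, a solid wooden bar 60 mm long (along the lid's x), 14 mm wide, 22 mm high, standing on the middle of the lid's top; this point is 11 mm above the top's upper face and 15 mm above the outer lid's origin
- strips: two wood strips fixed to the table, 15 mm high, 18 mm wide, 100 mm long (along y), 110 mm apart centre to centre, on which the lids lie at the start with their ends, leaving the middle free for the fingers; origin on the table midway between them
- glue: bystander: white glue bottle with a red cap, 60 mm across, 165 mm high, beyond the work; origin at the centre of its underside
- clamp: bystander: one-handed bar clamp lying flat at the left of the work, 300 mm long bar (along its y), jaws 80 mm long pointing towards its -x, 30 mm high; origin under the middle of the bar
- block: bystander: glued-up wooden block 110 x 60 x 60 mm, at the right of the work; origin at the centre of its underside

How it is judged:
On the way, in this order (a step that is already met when the one before it is completed fails the run):
1. both lids lifted clear of the strips together, nested, held by the inner lid (height (world z) of inner_lid above 0.05 m and contact force between the fingers and inner_lid above 0.5 N and z of outer_lid in the frame of inner_lid between 0.011 and 0.022 m), for 0.2 s.
2. the inner lid fully home on the box while still held, the outer lid nested over it (z of inner_lid in the frame of box between 0.0525 and 0.0575 m and x of inner_lid in the frame of box between -0.005 and 0.005 m and y of inner_lid in the frame of box between -0.005 and 0.005 m and angle between the x axis of inner_lid and the x axis of box, either way round below 0.08 rad and angle between the z axis of inner_lid and the z axis of box, either way round below 0.035 rad and z of outer_lid in the frame of inner_lid between 0.011 and 0.022 m and contact force between the fingers and inner_lid above 0.3 N), for 0.2 s.
At the end, for the whole second after the job is handed in: Outer lid held by the fingers alone, still, within 10 degrees of level, within 4 cm of straight over the inner lid and 5.5 to 17 cm above it; inner lid untouched, home on the rim to 2.5 mm, centred to 5 mm, square to 4.5 degrees; box upright and within 4 cm of its start (z of inner_lid in the frame of box between 0.0525 and 0.0575 m and x of inner_lid in the frame of box between -0.005 and 0.005 m and y of inner_lid in the frame of box between -0.005 and 0.005 m and angle between the x axis of inner_lid and the x axis of box, either way round below 0.08 rad and angle between the z axis of inner_lid and the z axis of box, either way round below 0.035 rad and z of outer_lid in the frame of inner_lid between 0.071 and 0.186 m and horizontal distance between outer_lid and inner_lid below 0.04 m and angle between outer_lid's own z axis and vertical below 0.17 rad and contact force between the fingers and outer_lid above 1 N and contact force between each of the arm, the fingers, outer_lid and inner_lid below 0.05 N and contact force between outer_lid and box below 0.05 N and linear speed of outer_lid below 0.03 m/s and linear speed of inner_lid below 0.02 m/s and angle between box's own z axis and vertical below 0.04 rad and distance of box from where it was at the start of the episode below 0.04 m); the arm keeps its last pose, push and grip.
It fails at once if the outer lid comes off the inner lid before the inner lid is home on the box (distance between outer_lid and inner_lid above 0.045 m and not (z of inner_lid in the frame of box between 0.0525 and 0.0575 m and x of inner_lid in the frame of box between -0.005 and 0.005 m and y of inner_lid in the frame of box between -0.005 and 0.005 m and angle between the x axis of inner_lid and the x axis of box, either way round below 0.08 rad and angle between the z axis of inner_lid and the z axis of box, either way round below 0.035 rad)).
It fails at once if the inner lid is dragged up off the box with the outer lid (contact force between the fingers and outer_lid above 1 N and contact force between the fingers and inner_lid below 0.05 N and horizontal distance between inner_lid and box below 0.05 m and z of inner_lid in the frame of box above 0.061 m).
It fails at once if the box is shoved more than 4 cm or tipped over (distance of box from where it was at the start of the episode above 0.04 m or angle between box's own z axis and vertical above 0.35 rad).
It fails at once if the glue bottle, bar clamp or glued block is moved more than 3 cm or tipped (distance of any of glue, clamp, block from where it was at the start of the episode above 0.03 m or angle between any of glue, clamp, block's own z axis and vertical above 0.35 rad).
It also fails if it takes over 64 s, if anything falls off the work surface, if the arm or the gripper's body presses on something with over 40 N, if the wrist force passes 120 N, or if a joint passes its speed limit or range.

ROBOT

A 6-joint arm with a two-finger parallel gripper is mounted at the origin on the work surface. World frame = base frame: x ahead of the robot, y to its left, z up, the work surface at z = 0. Lengths are in m, angles in rad, forces in N, time in s.
With the tool pointing down it reaches from about 0.25 to 0.725 m from the base axis. Payload 4 kg.
Tool frame: the origin (TCP) lies midway between the tips of the shut fingers; the grasp point (between the pads) lies 19 mm behind it; z points along the fingers, y is the direction in which the jaws open and shut (so a half turn about z gives the same grasp; the last joint's range is limited). The gripper opens to 85 mm and grips with 20 to 120 N. Pads are 22 mm wide; open, the fingers measure 114 mm over their backs; the gripper's body (76 mm by 85 mm) begins 54 mm behind the grasp point. The pads swing forward as they close: fully open they stand 13 mm farther back than shut.
Start: joints at [-1.258, 0.241, 0.005, 1.335, 0, 1.571], TCP at [0.154, -0.476, 0.205] pointing down, gripper open.
Joint ranges: [-2.72, 2.72], [-1.05, 1.87], [-1.09, 1.28], [-1.99, 2.15], [-1.42, 1.44], [-3.14, 3.14]. Speed limits (rad/s): [2.79, 2.79, 3.14, 3.14, 3.14, 3.14].

INTERFACE

Orientations are given as a unit quaternion [x, y, z, w].
In Python, from workcell import bot, vision gives the robot as it stands. The module is installed in compiled form; this text tells all that it offers.
- The arm moves only by the tool send_rows, never from a script. Its argument "targets" is a list that holds one entry, the list of rows, each a list of 5 numbers: the shift along the world's x, y, z in cm, then the turn about the world's z in rad, then the finger opening in cm, from 0 to 8.54. A call has 1 to 12 rows; each row is the pose to reach, as a shift and turn from the pose commanded when the call began; what a row does not reach only later rows make up. A row lasts 1/8 s, in which the tool goes at most 62.5 mm and 10.7 degrees, less where a joint would pass 70% of its speed; a pose out of reach is approached as far as the arm can. A call with a gripper value outside its range is refused whole. The fingers move at their own pace and stop on an object; the grip force is fixed at half the most. Time passes only in rows, so rows that repeat a pose let the fingers close. It gives the time, the measured TCP pose, the force and the opening at its end, in the units of the state.
- bot.get_obs(): the state, without advancing time (a new reading comes with each control period).
- vision.camera(name): name is "side" or "top" or "wrist"; returns the picture (480x640x3 uint8, red, green, blue); there is no depth.
- vision.get_calibration(name): a dict with "vertical_fov" (degrees; the focal length in pixels is half the picture's height over the tangent of half this angle, whatever the lens; pixels are square), "cx", "cy" (the principal point, pixels), "rvec" (rotation vector, rad) and "tvec" (3), from world to camera coordinates, as OpenCV has them; the wrist camera has in their place "T_tool_cam" (4x4, takes a point from camera to tool coordinates, whose origin is the TCP and whose axes are the flange's). Camera axes: x right, y down, z forward; pixel columns grow to the right and rows downward; lengths in m; the calibration is good to about 2 mm. A picture is of the moment at which its call begins: read the wrist's pose just before it. get_calibration takes no time and is no camera call.
- bot.job_done(): hands the job in, once; it reports no verdict.
Trained networks look in the newest picture that a camera, given by its name, has taken for a name from the list of things; names that differ only in an ending like _2 or _b are one class to them, and where a whole thing is asked for, a point or a joint stands for the part that bears it (a point fixed in the world has none). Each returns a list of dicts, best first, with "score" (0 to 1); they miss things now and then, are a little off and sometimes report something else, mostly with a low value. They report only what shows in the picture. A call takes as long as a camera call.
- vision.boxes_of(target, camera): "uv" ([column, row] in pixels, amid what is visible of it).
The state is a dict: "clock": time; "joint_pos": joint angles; "joint_vel": joint speeds; "tau": joint torques, N m; "eef_pos": TCP position; "tool_rot": TCP orientation; "ft_force": force on the tool from outside, world axes, zero at the start; "ft_torque": the same for the moment, N m; "grip_width": finger opening in m.
Only numpy, scipy, OpenCV 4.12 (cv2) and the standard library are available. Lean on these libraries where they do the work, as an engineer would, in place of code of your own. Each camera call takes 0.05 s, during which the arm holds its last target.

## Working session

There is one attempt and no reset: what is moved stays moved. The work goes in short steps, Python scripts to look and compute and a tool call to move; the robot and the scene stay as the last step left them, time stands still between calls to the robot, and variables do not carry over. Pictures are saved under pics/ and viewed, and the job is handed in when it is done.

Besides the shell and the picture viewer there is one more tool, called by a JSON object that holds its "op" and its "data", one argument or row to a line. send_rows: Moves the arm, as the interface text tells. Its arguments: {"type":"object","properties":{"targets":{"type":"array"}},"required":["targets"]}

```bash
mkdir -p pics
cat > h.py <<'E'
import numpy as np, cv2
from workcell import bot, vision
def snap(n,f):
    im=vision.camera(n); cv2.imwrite('pics/'+f,im[:,:,::-1]); return im
E
python3 - <<'E'
from h import *
o=bot.get_obs(); print({k:np.round(v,3) for k,v in o.items()})
snap('top','t0.png'); 
for t in ['box','inner_lid','outer_lid','handle','cutout','strips','glue','clamp','block']: print(t,[(np.round(d['uv']),round(d['score'],2)) for d in vision.boxes_of(t,'top')[:2]])
snap('side','s0.png')
for n in ['top','side','wrist']: print(n,vision.get_calibration(n))
E
```

```text
{'clock': np.float64(0.0), 'joint_pos': array([-1.258,  0.241,  0.004,  1.335, -0.   ,  1.571]), 'joint_vel': array([-0.   ,  0.001, -0.001, -0.001,  0.002,  0.   ]), 'tau': array([ 0.0000e+00, -3.7232e+01,  2.5241e+01,  1.7000e-02, -0.0000e+00,
        0.0000e+00]), 'eef_pos': array([ 0.154, -0.475,  0.204]), 'tool_rot': array([ 0.988,  0.156, -0.   , -0.001]), 'ft_force': array([ 0.728,  0.943, -0.334]), 'ft_torque': array([0.039, 0.009, 0.021]), 'grip_width': np.float64(0.085)}
box [(array([397., 277.]), 0.7)]
inner_lid [(array([213., 288.]), 0.46), (array([224., 288.]), 0.34)]
outer_lid [(array([223., 290.]), 0.6)]
handle [(array([222., 290.]), 0.67), (array([527., 304.]), 0.54)]
cutout [(array([236., 287.]), 0.74)]
strips [(array([256., 304.]), 0.71), (array([399., 277.]), 0.65)]
glue [(array([324., 171.]), 0.58)]
clamp [(array([102., 307.]), 0.96)]
block [(array([525., 302.]), 0.87)]
top {'vertical_fov': 50.32947791379877, 'cx': 315.6309936861003, 'cy': 237.3516354505644, 'rvec': array([ 2.12360311, -2.13046839,  0.20670799]), 'tvec': array([-0.0079333 ,  0.64062836,  0.92532148])}
side {'vertical_fov': 54.23378538001044, 'cx': 322.7854260371545, 'cy': 237.84369896688426, 'rvec': array([ 2.2593551 , -0.13793295,  0.05108005]), 'tvec': array([-0.63184214,  0.09888103,  1.12554001])}
wrist {'vertical_fov': 65.11516625189653, 'cx': 318.6367119051394, 'cy': 239.10692875950983, 'T_tool_cam': array([[ 1.56074566e-03, -9.46212145e-01, -3.23543106e-01,
         8.28934701e-02],
       [ 9.99998453e-01,  1.21418400e-03,  1.27299141e-03,
        -1.21968464e-05],
       [-8.11679069e-04, -3.23544592e-01,  9.46212576e-01,
        -1.68184775e-01],
       [ 0.00000000e+00,  0.00000000e+00,  0.00000000e+00,
         1.00000000e+00]])}
```

View pics/t0.png

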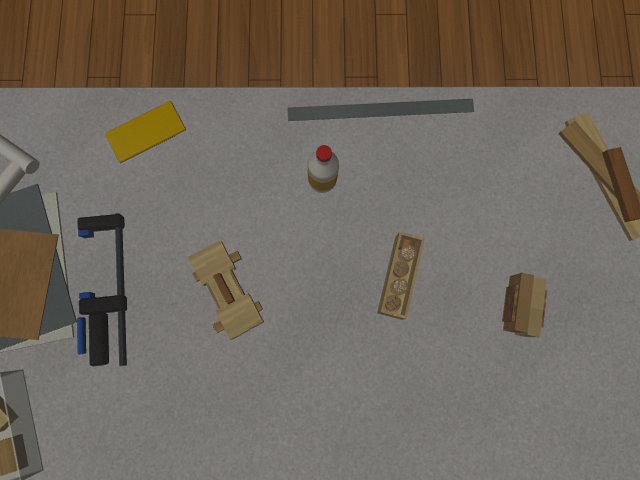

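View pics/s0.png

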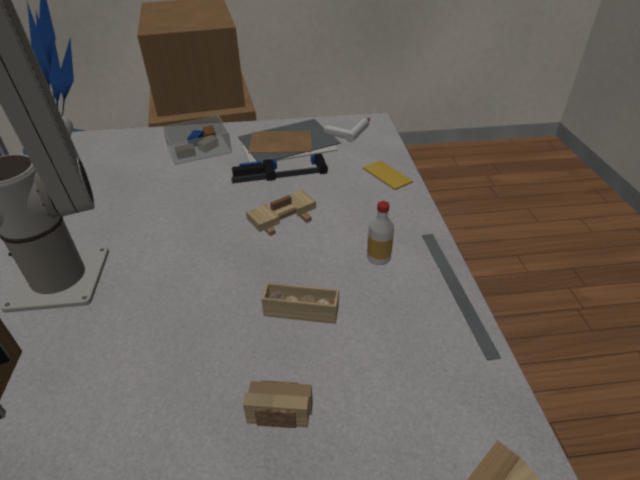

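The top view shows the lids near (226,290) and the box near (401,276), with the clamp to the left and the block to the right. I'll enlarge both to pick their corners.

Run:
```python
import cv2
im=cv2.imread('pics/t0.png')
a=im[230:350,175:275]; b=im[225:325,360:440]
cv2.imwrite('pics/c1.png',cv2.resize(a,None,fx=5,fy=5,interpolation=cv2.INTER_CUBIC))
cv2.imwrite('pics/c2.png',cv2.resize(b,None,fx=6,fy=6,interpolation=cv2.INTER_CUBIC))
```

```text
(no output)
```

View pics/c1.png

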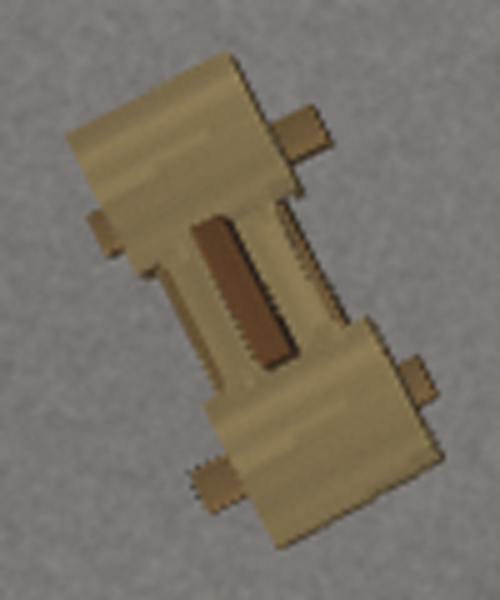

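View pics/c2.png

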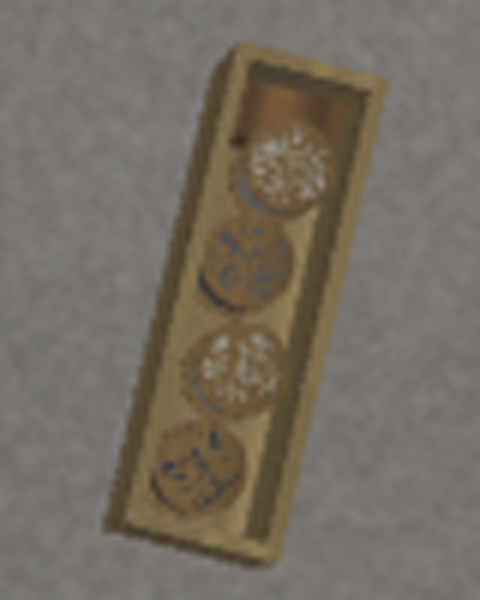

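```bash
cat >> h.py <<'E'
from scipy.spatial.transform import Rotation as R
def ray(n,uv,z,T=None):
    c=vision.get_calibration(n); f=240/np.tan(np.radians(c['vertical_fov']/2))
    d=np.array([(uv[0]-c['cx'])/f,(uv[1]-c['cy'])/f,1.])
    if n=='wrist': Rm=T[:3,:3]; o=T[:3,3]
    else:
        Rc=R.from_rotvec(c['rvec']).as_matrix(); Rm=Rc.T; o=-Rc.T@c['tvec']
    w=Rm@d; return o+w*(z-o[2])/w[2]
def wristT(o):
    T=np.eye(4); T[:3,:3]=R.from_quat(o['tool_rot']).as_matrix(); T[:3,3]=o['eef_pos']
    return T@vision.get_calibration('wrist')['T_tool_cam']
def proj(n,P,T=None):
    c=vision.get_calibration(n); f=240/np.tan(np.radians(c['vertical_fov']/2))
    P=np.atleast_2d(P)
    if n=='wrist': q=(P-T[:3,3])@T[:3,:3]
    else: q=P@R.from_rotvec(c['rvec']).as_matrix().T+c['tvec']
    return q[:,:2]/q[:,2:]*f+[c['cx'],c['cy']]
def rect(P):
    # corners in order; returns centre, yaw of long axis, sides
    P=np.array(P)[:,:2]; s=[np.linalg.norm(P[(i+1)%4]-P[i]) for i in range(4)]
    v=(P[2]-P[1]+P[3]-P[0]) if s[1]>s[0] else (P[1]-P[0]+P[2]-P[3])
    return P.mean(0).round(4),round(np.arctan2(v[1],v[0]),4),np.round(s,4)
E
python3 - <<'E'
from h import *
L=[((x+.5)/5-.5+175,(y+.5)/5-.5+230) for x,y in [(231,53),(66,134),(279,549),(443,458)]]
B=[((x+.5)/6-.5+360,(y+.5)/6-.5+225) for x,y in [(238,43),(385,78),(270,566),(125,528)]]
print(rect([ray('top',p,.045) for p in L]));print(rect([ray('top',p,.055) for p in B]))
o=bot.get_obs();print(R.from_quat(o['tool_rot']).as_matrix().round(3))
E
```

```text
(array([0.5436, 0.1637]), np.float64(-2.6416), array([0.0706, 0.1806, 0.0699, 0.1782]))
(array([ 0.5685, -0.1754]), np.float64(2.8786), array([0.0486, 0.1616, 0.0468, 0.1608]))
[[ 0.951  0.308 -0.   ]
 [ 0.308 -0.951  0.   ]
 [ 0.    -0.    -1.   ]]
```

Both outlines come out at the right size: the lids are at (0.544, 0.164) with yaw 0.50, and the box is at (0.5685, -0.175) with yaw -0.263. I'll travel to above the lids.

{"op": "send_rows", "data": {
  "targets": [
    [[4, 6, 0, 0, 8.5], [8, 12, 0, 0, 8.5], [12, 18, 0, 0, 8.5], [15, 24, 0, 0, 8.5], [18, 30, 0, 0.04, 8.5], [21, 35, 0, 0.08, 8.5], [24.5, 40, 0, 0.12, 8.5], [28, 46, 0, 0.16, 8.5], [31, 51, 0, 0.187, 8.5], [34, 56, 0, 0.187, 8.5], [37, 60, 0, 0.187, 8.5], [39, 64, 0, 0.187, 8.5]]
  ]
}}

```text
clock: 2.05
eef_pos: [0.545, 0.1661, 0.205]
tool_rot: [0.969, 0.247, 0.0, 0.0]
ft_force: [1.1, -0.8, 0.4]
grip_width: 0.0848
```

{"op": "send_rows", "data": {
  "targets": [
    [[0, 0, 0, 0, 8.5], [0, 0, 0, 0, 8.5], [0, 0, 0, 0, 8.5]]
  ]
}}

```text
clock: 2.42
eef_pos: [0.5433, 0.163, 0.2054]
tool_rot: [0.969, 0.247, -0.0, 0.0]
ft_force: [1.2, 0.1, 0.4]
grip_width: 0.0848
```

Run:
```python
from h import *
o=bot.get_obs(); print(o['clock'],o['eef_pos'].round(4),R.from_quat(o['tool_rot']).as_matrix().round(3),o['joint_pos'].round(2),o['ft_force'])
T=wristT(o); im=snap('wrist','w1.png')
# overlay predicted outline
c,yaw=np.array([.5436,.1637]),.5
a=np.array([[np.cos(yaw),-np.sin(yaw)],[np.sin(yaw),np.cos(yaw)]])
P=[list(c+a@np.array(p))+[.045] for p in [(.09,.035),(-.09,.035),(-.09,-.035),(.09,-.035)]]
q=proj('wrist',P,T).round().astype(int); print(q)
v=im[:,:,::-1].copy(); cv2.polylines(v,[q],True,(0,0,255),1); cv2.imwrite('pics/w1o.png',v)
```

```text
2.425 [0.5433 0.163  0.2054] [[ 0.878  0.478 -0.   ]
 [ 0.478 -0.878 -0.   ]
 [-0.     0.    -1.   ]] [ 0.29  0.38  0.19  1.39 -0.    2.93] [1.20545478 0.144092   0.40800402]
[[275 101]
 [282 297]
 [354 297]
 [360 101]]
```

View pics/w1o.png

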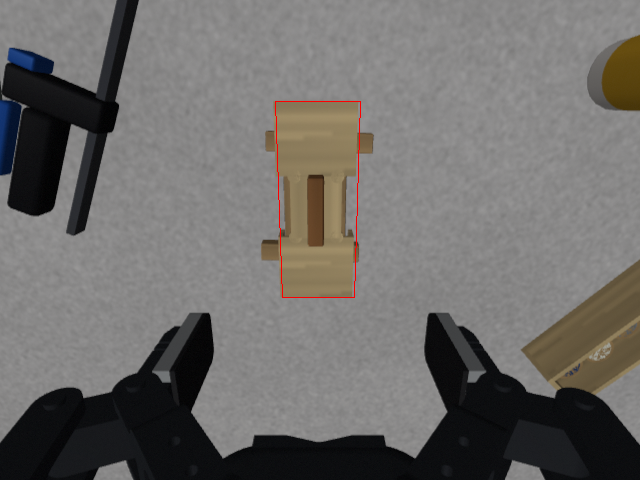

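The predicted outline matches the lid in the wrist picture (275–360, 101–297). Joint 6 is at 2.93 and would be close to its limit over the box, so I'll do a half turn first.

{"op": "send_rows", "data": {
  "targets": [
    [[0, 0, 0, 0.18, 8.5], [0, 0, 0, 0.36, 8.5], [0, 0, 0, 0.54, 8.5], [0, 0, 0, 0.72, 8.5], [0, 0, 0, 0.9, 8.5], [0, 0, 0, 1.08, 8.5], [0, 0, 0, 1.26, 8.5], [0, 0, 0, 1.44, 8.5], [0, 0, 0, 1.62, 8.5]]
  ]
}}

```text
clock: 3.6
eef_pos: [0.5436, 0.1629, 0.2058]
tool_rot: [0.487, 0.873, 0.0, 0.0]
ft_force: [0.4, -0.2, 0.6]
grip_width: 0.085
```

{"op": "send_rows", "data": {
  "targets": [
    [[0, 0, 0, 0.18, 8.5], [0, 0, 0, 0.36, 8.5], [0, 0, 0, 0.54, 8.5], [0, 0, 0, 0.72, 8.5], [0, 0, 0, 0.9, 8.5], [0, 0, 0, 1.08, 8.5], [0, 0, 0, 1.26, 8.5], [0, 0, 0, 1.44, 8.5], [0, 0, 0, 1.52, 8.5], [0, 0, -6, 1.52, 8.5], [0, 0, -6, 1.52, 8.5], [0, 0, -6, 1.52, 8.5]]
  ]
}}

```text
clock: 5.1
eef_pos: [0.5449, 0.1638, 0.1471]
tool_rot: [-0.246, 0.969, 0.0, 0.001]
ft_force: [0.2, 0.3, 1.2]
grip_width: 0.0851
```

Run:
```python
from h import *
o=bot.get_obs(); print(o['clock'],o['eef_pos'].round(4),R.from_quat(o['tool_rot']).as_matrix().round(3),o['joint_pos'].round(2),o['ft_force'])
T=wristT(o); im=snap('wrist','w2.png'); np.save('T2.npy',T)
c,yaw=np.array([.5436,.1637]),.5
a=np.array([[np.cos(yaw),-np.sin(yaw)],[np.sin(yaw),np.cos(yaw)]])
P=[list(c+a@np.array(p))+[.045] for p in [(.09,.035),(-.09,.035),(-.09,-.035),(.09,-.035)]]
q=proj('wrist',P,T).round().astype(int); print(q)
v=im[:,:,::-1].copy(); cv2.polylines(v,[q],True,(0,0,255),1); cv2.imwrite('pics/w2o.png',v)
```

```text
5.1 [0.5449 0.1638 0.1471] [[-0.879 -0.477  0.002]
 [-0.477  0.879  0.001]
 [-0.003 -0.001 -1.   ]] [ 0.29  0.4   0.08  1.25  0.   -0.2 ] [0.19608179 0.26253118 1.18914176]
[[362 330]
 [371  99]
 [267  99]
 [277 330]]
```

View pics/w2o.png

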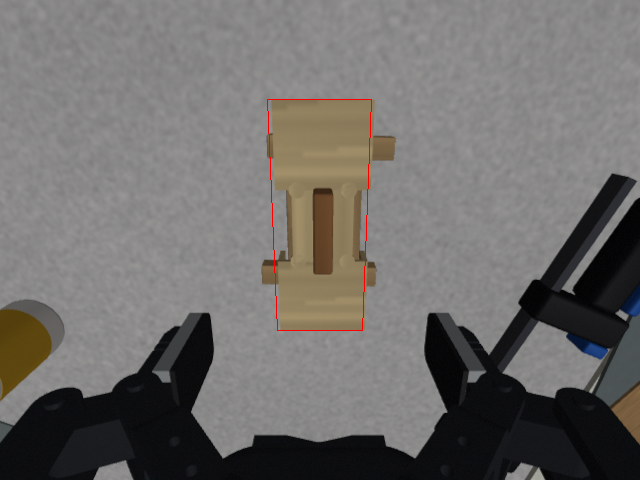

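The handle sits about 3 px right of the gripper's middle, so the lids are at about (0.543, 0.165). I'll descend in steps.

{"op": "send_rows", "data": {
  "targets": [
    [[-0.1, 0.1, -3, 0, 8.5], [-0.1, 0.1, -6, 0, 8.5], [-0.1, 0.1, -9, 0, 8.5], [-0.1, 0.1, -11, 0, 8.5], [-0.1, 0.1, -12, 0, 8.5], [-0.1, 0.1, -13, 0, 8.5], [-0.1, 0.1, -13, 0, 8.5], [-0.1, 0.1, -13, 0, 8.5]]
  ]
}}

```text
clock: 6.15
eef_pos: [0.5435, 0.1654, 0.0159]
tool_rot: [-0.247, 0.969, 0.0, 0.001]
ft_force: [-0.9, -0.4, -0.5]
grip_width: 0.0849
```

Run:
```python
from h import *
o=bot.get_obs(); print(o['clock'],o['eef_pos'].round(4),o['ft_force'])
snap('wrist','w3.png');snap('side','s3.png')
im=cv2.imread('pics/s3.png')[130:260,200:360]; cv2.imwrite('pics/s3c.png',cv2.resize(im,None,fx=4.5,fy=4.5))
```

```text
6.15 [0.5435 0.1654 0.0159] [-0.90321144 -0.39640486 -0.49842277]
```

View pics/w3.png

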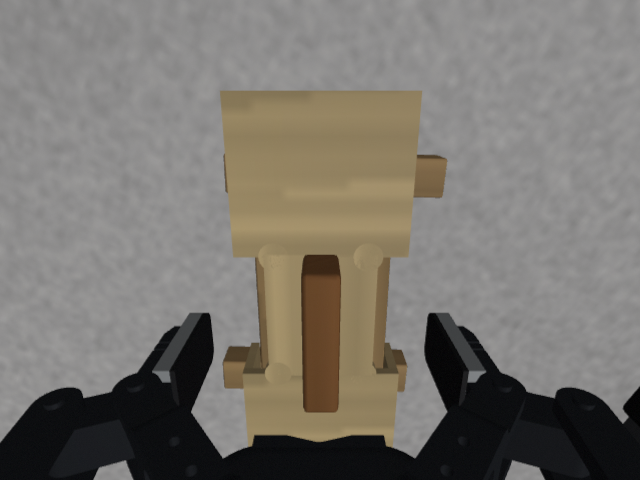

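View pics/s3c.png

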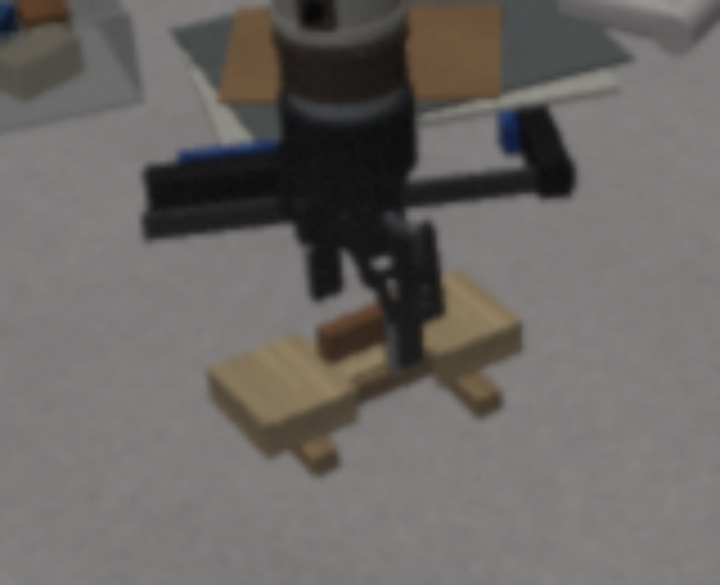

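Run:
```python
from h import *
o=bot.get_obs(); T=wristT(o); im=cv2.imread('pics/w3.png')
c,yaw=np.array([.543,.165]),.5
a=np.array([[np.cos(yaw),-np.sin(yaw)],[np.sin(yaw),np.cos(yaw)]])
def poly(pts,z,col):
    P=[list(c+a@np.array(p))+[z] for p in pts]
    cv2.polylines(im,[proj('wrist',P,T).round().astype(int)],True,col,1)
r=lambda x,y:[(x,y),(-x,y),(-x,-y),(x,-y)]
poly(r(.09,.035),.045,(0,0,255)); poly(r(.03,.007),.067,(255,0,0)); poly(r(.028,.023),.045,(0,255,0))
poly(r(.083,.028),.041,(255,255,0))
for w in (.0425,-.0425):
  Tt=np.eye(4);Tt[:3,:3]=R.from_quat(o['tool_rot']).as_matrix();Tt[:3,3]=o['eef_pos']
  P=[(Tt@[x,w,z,1])[:3] for x,z in [(-.011,-.013),(.011,-.013),(.011,-.05),(-.011,-.05)]]
  cv2.polylines(im,[proj('wrist',P,T).round().astype(int)],True,(255,0,255),1)
cv2.imwrite('pics/w3o.png',im)
```

```text
(no output)
```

View pics/w3o.png

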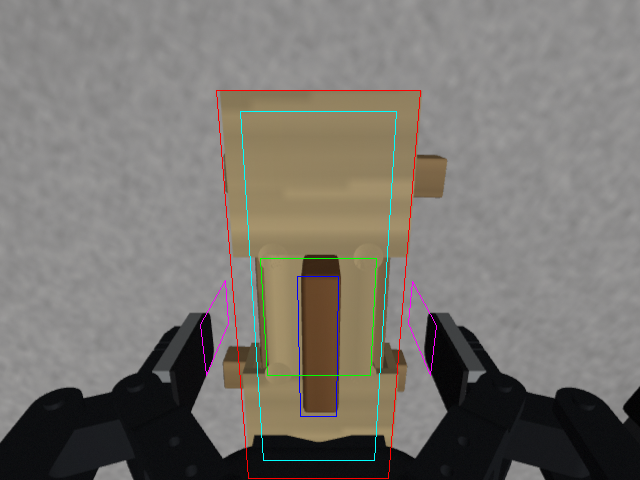

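Run:
```python
from h import *
for w in (.0425,.05):
  for z in (.015,.03,.045): print(w,z,proj('side',[.5435+.477*w,.1654-.879*w,z]).round(1))
```

```text
0.0425 0.015 [[290.4 222.9]]
0.0425 0.03 [[290.1 218.5]]
0.0425 0.045 [[289.8 214. ]]
0.05 0.015 [[291.9 224.3]]
0.05 0.03 [[291.6 219.9]]
0.05 0.045 [[291.3 215.4]]
```

Run:
```python
import cv2
im=cv2.imread('pics/s3.png')[170:240,240:330]; cv2.imwrite('pics/s3d.png',cv2.resize(im,None,fx=8,fy=8,interpolation=cv2.INTER_NEAREST))
```

```text
(no output)
```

View pics/s3d.png

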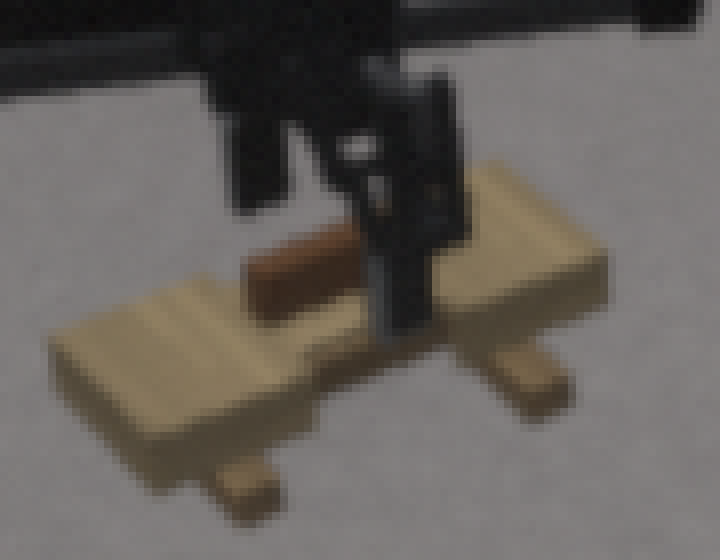

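Run:
```python
from h import *
c,yaw=np.array([.543,.165]),.5
a=np.array([[np.cos(yaw),-np.sin(yaw)],[np.sin(yaw),np.cos(yaw)]])
for p,z in [((-.09,-.035),.025),((-.09,-.035),.049),((.09,-.035),.045),((-.03,-.007),.067)]:
  u=proj('side',list(c+a@np.array(p))+[z]); print(p,z,u.round(1),((u-[240,170])*8).round())
```

```text
(-0.09, -0.035) 0.025 [[259.3 231.1]] [[154. 489.]]
(-0.09, -0.035) 0.049 [[258.4 223.8]] [[147. 430.]]
(0.09, -0.035) 0.045 [[316.  201.2]] [[608. 249.]]
(-0.03, -0.007) 0.067 [[272.4 204.9]] [[259. 279.]]
```

{"op": "send_rows", "data": {
  "targets": [
    [[0, 0, 0, 0, 6.3], [0, 0, 0, 0, 6.3], [0, 0, 0, 0, 6.3], [0, 0, 0, 0, 6.3]]
  ]
}}

```text
clock: 6.75
eef_pos: [0.5428, 0.1652, 0.015]
tool_rot: [-0.247, 0.969, 0.0, -0.0]
ft_force: [-0.5, 0.4, 0.4]
grip_width: 0.0627
```

Run:
```python
from h import *
o=bot.get_obs(); print(o['clock'],o['eef_pos'].round(4),o['ft_force'],o['grip_width'])
snap('wrist','w4.png');snap('side','s4.png')
im=cv2.imread('pics/s4.png')[170:240,240:330]; cv2.imwrite('pics/s4c.png',cv2.resize(im,None,fx=8,fy=8,interpolation=cv2.INTER_NEAREST))
```

```text
6.75 [0.5428 0.1652 0.015 ] [-0.542453    0.36466035  0.41537146] 0.06271990001317845
```

View pics/w4.png

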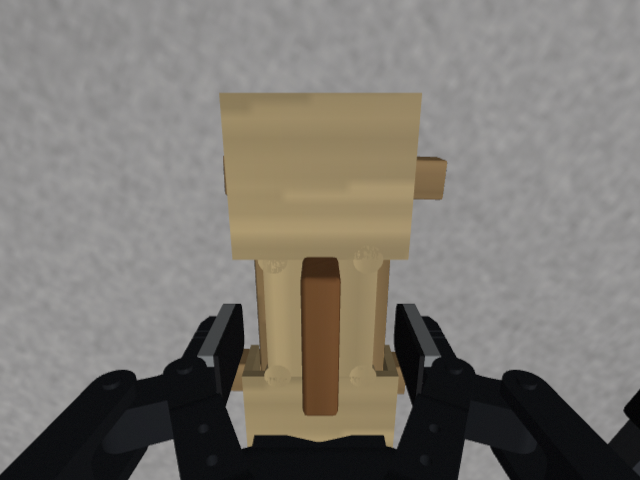

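View pics/s4c.png

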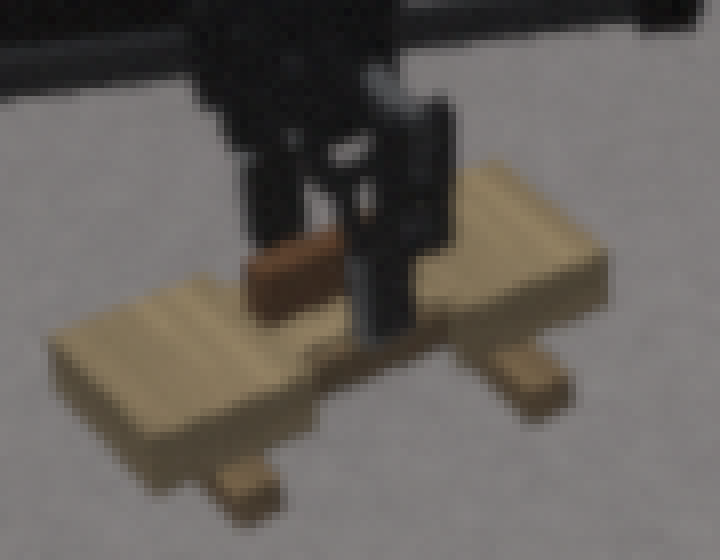

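By both views the fingertips are about 30 mm behind the TCP, higher than I assumed: the tip bottom is near z≈45 mm and the panel's top is at 41 mm. I'll go lower and watch the force.

{"op": "send_rows", "data": {
  "targets": [
    [[0, 0.0, -0.4, 0, 6.3], [0, 0.0, -0.8, 0, 6.3], [0, 0.0, -1.1, 0, 6.3], [0, 0.0, -1.1, 0, 6.3], [0, 0.0, -1.1, 0, 6.3]]
  ]
}}

```text
clock: 7.48
eef_pos: [0.5429, 0.1652, 0.004]
tool_rot: [-0.247, 0.969, 0.0, 0.0]
ft_force: [-0.3, -0.4, -0.1]
grip_width: 0.063
```

Run:
```python
from h import *
o=bot.get_obs(); print(o['clock'],o['eef_pos'].round(4),o['ft_force'],o['grip_width'])
snap('wrist','w5.png');snap('side','s5.png')
im=cv2.imread('pics/s5.png')[170:240,240:330]; cv2.imwrite('pics/s5c.png',cv2.resize(im,None,fx=8,fy=8,interpolation=cv2.INTER_NEAREST))
```

```text
7.475 [0.5429 0.1652 0.004 ] [-0.26235414 -0.42651064 -0.08016624] 0.06300185784912933
```

View pics/w5.png

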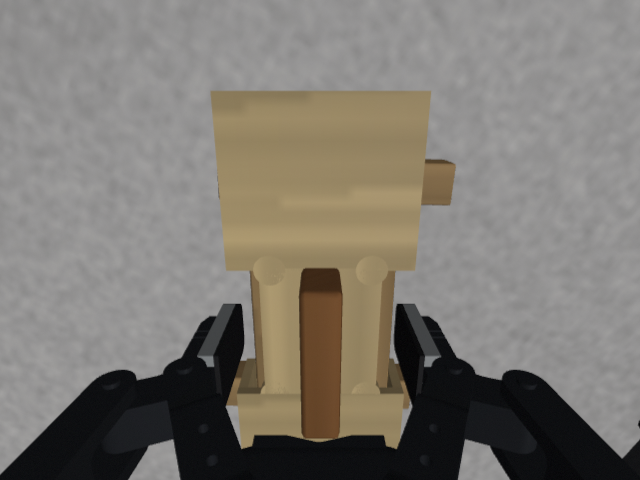

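View pics/s5c.png

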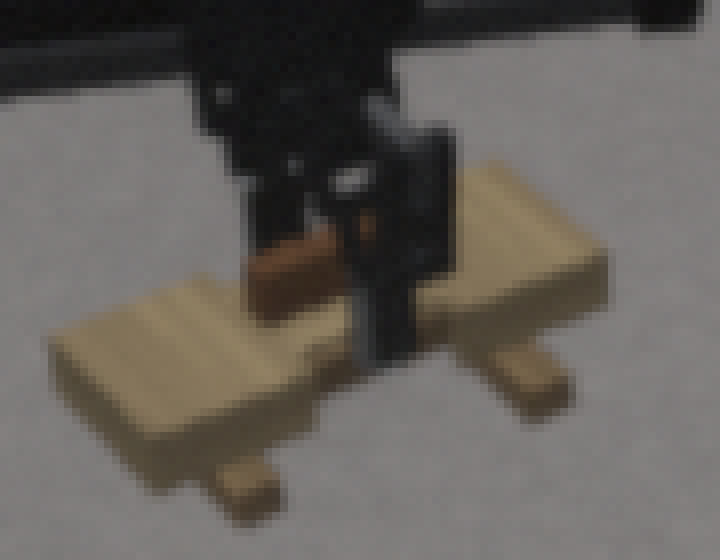

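The force is nil and the tips now overlap the panel's edge. I'll go 3 mm lower and pinch.

{"op": "send_rows", "data": {
  "targets": [
    [[0, 0, -0.3, 0, 6.3], [0, 0, -0.3, 0, 6.3], [0, 0, -0.3, 0, 5.9], [0, 0, -0.3, 0, 5.5], [0, 0, -0.3, 0, 5.0], [0, 0, -0.3, 0, 5.0], [0, 0, -0.3, 0, 5.0], [0, 0, -0.3, 0, 5.0]]
  ]
}}

```text
clock: 8.57
eef_pos: [0.5429, 0.1655, 0.0015]
tool_rot: [-0.247, 0.969, 0.0, 0.0]
ft_force: [-1.7, 0.3, 6.2]
grip_width: 0.0542
```

Run:
```python
from h import *
o=bot.get_obs(); print(o['clock'],o['eef_pos'].round(4),o['ft_force'],o['grip_width'])
snap('side','s6.png')
im=cv2.imread('pics/s6.png')[170:240,240:330]; cv2.imwrite('pics/s6c.png',cv2.resize(im,None,fx=8,fy=8,interpolation=cv2.INTER_NEAREST))
```

```text
8.575 [0.5429 0.1655 0.0015] [-1.65432544  0.30363829  6.21770963] 0.05423545013597274
```

View pics/s6c.png

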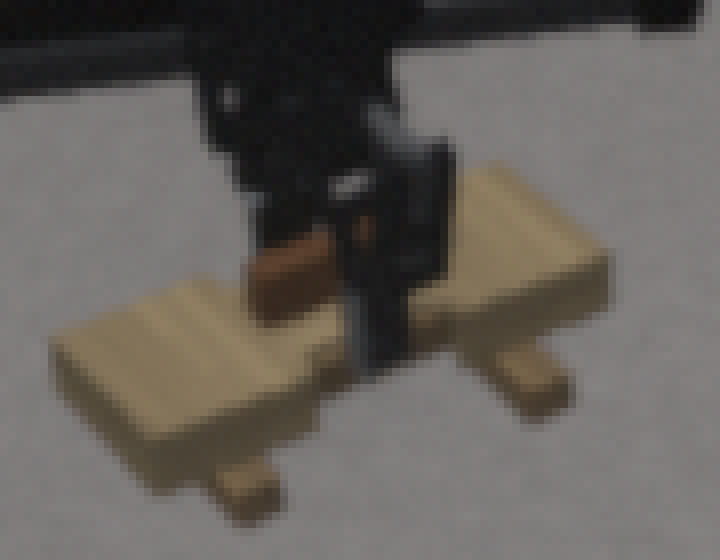

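The grip stopped at 54 mm on the lid. I'll lift.

{"op": "send_rows", "data": {
  "targets": [
    [[0, 0, 0.5, 0, 5.0], [0, 0, 1, 0, 5.0], [0, 0, 2, 0, 5.0], [0, 0, 3, 0, 5.0], [0, 0, 5, 0, 5.0], [0, 0, 7, 0, 5.0], [0, 0, 9, 0, 5.0], [0, 0, 11, 0, 5.0], [0, 0, 11, 0, 5.0], [0, 0, 11, 0, 5.0]]
  ]
}}

```text
clock: 9.88
eef_pos: [0.5424, 0.1651, 0.1106]
tool_rot: [-0.247, 0.969, -0.0, -0.0]
ft_force: [-0.2, 0.0, -2.2]
grip_width: 0.0545
```

Run:
```python
from h import *
o=bot.get_obs(); print(o['clock'],o['eef_pos'].round(4),o['ft_force'],o['ft_torque'],o['grip_width'])
snap('side','s7.png');snap('wrist','w7.png')
im=cv2.imread('pics/s7.png')[120:240,220:350]; cv2.imwrite('pics/s7c.png',cv2.resize(im,None,fx=5,fy=5,interpolation=cv2.INTER_NEAREST))
```

```text
9.875 [0.5424 0.1651 0.1106] [-0.1559312   0.02650384 -2.24774609] [ 0.03018276  0.05037213 -0.02262664] 0.05446773853781923
```

View pics/s7c.png

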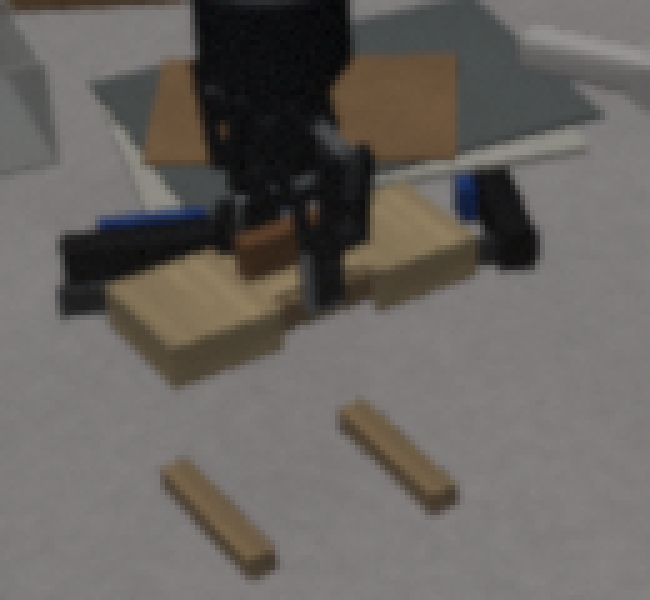

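View pics/w7.png

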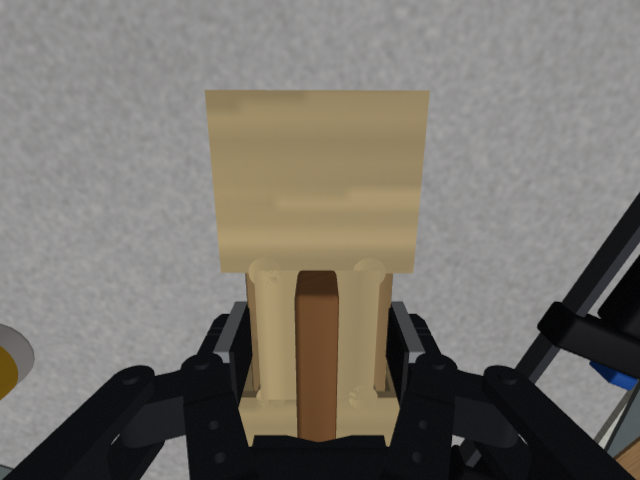

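Both lids are up, level and nested, at about 2.2 N. I'll move to a viewing pose beside the box with the box's yaw, so the wrist camera can see past the lids.

{"op": "send_rows", "data": {
  "targets": [
    [[0, 0, 2, 0, 5], [0, 0, 4.5, 0, 5], [0.5, -2, 7, -0.06, 5], [1, -5, 9, -0.14, 5], [2, -8, 9, -0.23, 5], [3, -11, 9, -0.33, 5], [3.5, -14, 9, -0.43, 5], [4, -17, 9, -0.53, 5], [4.5, -20, 9, -0.63, 5], [5, -22.5, 9, -0.71, 5], [5.1, -24, 9, -0.763, 5], [5.1, -24.4, 9, -0.763, 5]]
  ]
}}

```text
clock: 11.48
eef_pos: [0.5934, -0.0794, 0.2002]
tool_rot: [0.132, 0.991, 0.0, -0.001]
ft_force: [-0.1, -0.2, -1.0]
grip_width: 0.0539
```

{"op": "send_rows", "data": {
  "targets": [
    [[0, 0, 0, 0, 5], [0, 0, 0, 0, 5], [0, 0, 0, 0, 5]]
  ]
}}

```text
clock: 11.85
eef_pos: [0.5938, -0.078, 0.2012]
tool_rot: [0.131, 0.991, 0.0, 0.0]
ft_force: [-0.6, 0.0, -2.5]
grip_width: 0.054
```

Run:
```python
from h import *
o=bot.get_obs(); print(o['clock'],o['eef_pos'].round(4),o['ft_force'],o['grip_width'],o['joint_pos'].round(2),R.from_quat(o['tool_rot']).as_matrix().round(3)[:2,0])
T=wristT(o); np.save('T8.npy',T); snap('wrist','w8.png'); v=cv2.imread('pics/w8.png')
c,yaw=np.array([.5685,-.1754]),-.263
a=np.array([[np.cos(yaw),-np.sin(yaw)],[np.sin(yaw),np.cos(yaw)]])
for x,y,z in [(.08,.025,.055),(.075,.02,.055),(.08,.025,0)]:
  P=[list(c+a@np.array(p))+[z] for p in [(x,y),(-x,y),(-x,-y),(x,-y)]]
  cv2.polylines(v,[proj('wrist',P,T).round().astype(int)],True,(0,0,255),1)
cv2.imwrite('pics/w8o.png',v)
```

```text
11.85 [ 0.5938 -0.078   0.2012] [-0.64447074  0.01375378 -2.47202914] 0.05399072972342321 [-0.13  0.44  0.28  1.41  0.    0.13] [-0.965  0.26 ]
```

View pics/w8o.png

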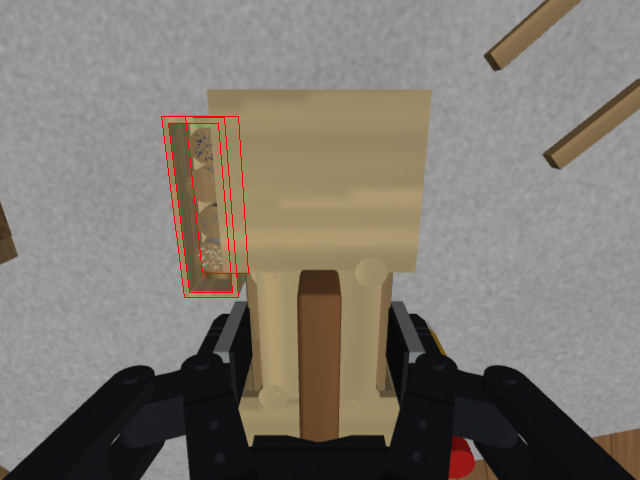

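The predicted box outline lies on the box, whose left edge runs (162,117)–(184,297). I'll zoom in for the residual.

Run:
```python
import cv2
a=cv2.imread('pics/w8o.png')[105:305,150:255];b=cv2.imread('pics/w8.png')[105:305,150:255]
import numpy as np
cv2.imwrite('pics/w8c.png',cv2.resize(np.hstack([a,b]),None,fx=3,fy=3,interpolation=cv2.INTER_NEAREST))
```

View pics/w8c.png

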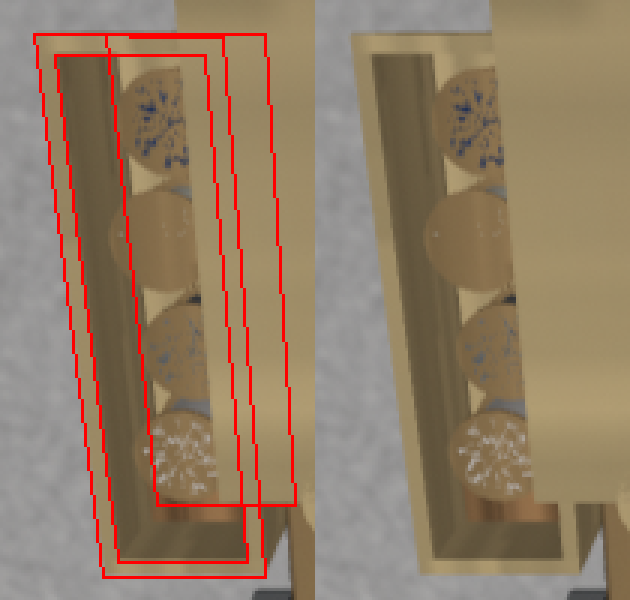

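The residual is under 1 mm, and the lids hang centred in the tool (inner origin about 23 mm above the TCP). I'll move over the box and stop with the bead about 12 mm above the rim.

{"op": "send_rows", "data": {
  "targets": [
    [[-0.6, -2.4, 0, 0, 5], [-1.2, -4.8, 0, 0, 5], [-1.8, -7.2, 0, 0, 5], [-2.4, -9, -1, 0, 5], [-2.6, -9.6, -4, 0, 5], [-2.6, -9.6, -7, 0, 5], [-2.6, -9.6, -10, 0, 5], [-2.6, -9.6, -13, 0, 5], [-2.6, -9.6, -14.3, 0, 5], [-2.6, -9.6, -14.3, 0, 5], [-2.6, -9.6, -14.3, 0, 5], [-2.6, -9.6, -14.3, 0, 5]]
  ]
}}

```text
clock: 13.4
eef_pos: [0.569, -0.1751, 0.0595]
tool_rot: [0.132, 0.991, -0.0, 0.001]
ft_force: [0.3, 0.0, -2.4]
grip_width: 0.0539
```

Run:
```python
from h import *
o=bot.get_obs(); print(o['clock'],o['eef_pos'].round(4),o['ft_force'],o['grip_width'],R.from_quat(o['tool_rot']).as_matrix().round(3)[:2,0])
np.save('T9.npy',wristT(o)); snap('wrist','w9.png');snap('side','s9.png'); snap('top','t9.png')
v=cv2.imread('pics/s9.png')
c,yaw=np.array([.5685,-.1754]),-.263
a=np.array([[np.cos(yaw),-np.sin(yaw)],[np.sin(yaw),np.cos(yaw)]])
zo=.0583+.0235-.001
for x,y,z in [(.08,.025,.055),(.08,.025,0),(.09,.035,zo+.02),(.09,.035,zo-.004)]:
  P=[list(c+a@np.array(p))+[z] for p in [(x,y),(-x,y),(-x,-y),(x,-y)]]
  cv2.polylines(v,[(proj('side',P)*16).round().astype(int)],True,(0,0,255),1,shift=4)
w=cv2.imread('pics/s9.png')
cv2.imwrite('pics/s9c.png',cv2.resize(np.vstack([v[255:335,235:365],w[255:335,235:365]]),None,fx=3.7,fy=3.7,interpolation=cv2.INTER_NEAREST))
```

```text
13.4 [ 0.569  -0.1751  0.0595] [ 0.25622649  0.02533541 -2.40069041] 0.053927423767142144 [-0.965  0.262]
```

View pics/s9c.png

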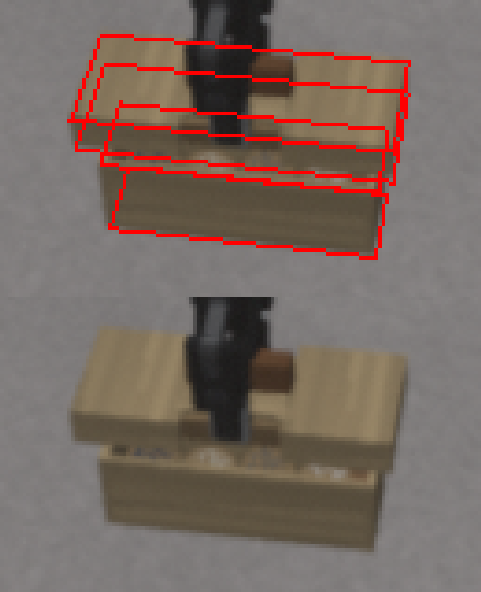

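View pics/w9.png

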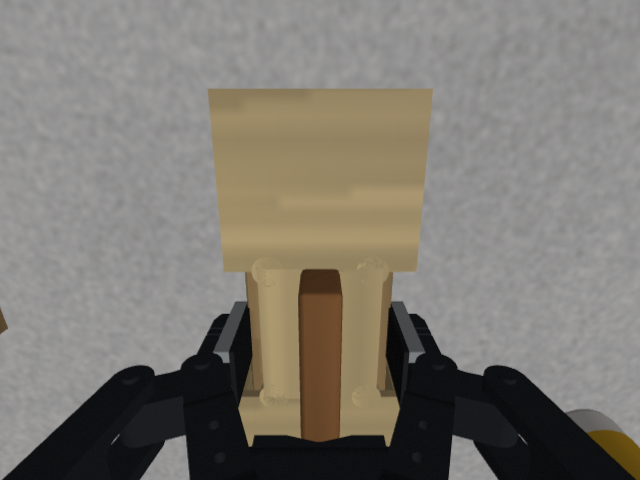

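The lids and box line up in the side view. I'll lower slowly to partway in.

{"op": "send_rows", "data": {
  "targets": [
    [[0, 0, -0.6, 0, 5], [0, 0, -1.0, 0, 5], [0, 0, -1.2, 0, 5], [0, 0, -1.4, 0, 5], [0, 0, -1.6, 0, 5], [0, 0, -1.8, 0, 5], [0, 0, -2, 0, 5], [0, 0, -2, 0, 5], [0, 0, -2, 0, 5]]
  ]
}}

```text
clock: 14.68
eef_pos: [0.5679, -0.1748, 0.038]
tool_rot: [0.132, 0.991, -0.0, 0.0]
ft_force: [0.0, -0.5, -1.8]
grip_width: 0.054
```

Run:
```python
from h import *
o=bot.get_obs(); print(o['clock'],o['eef_pos'].round(4),o['ft_force'],o['ft_torque'],o['grip_width'])
snap('side','s10.png')
w=cv2.imread('pics/s10.png')
cv2.imwrite('pics/s10c.png',cv2.resize(w[255:335,235:365],None,fx=6,fy=6,interpolation=cv2.INTER_NEAREST))
```

```text
14.675 [ 0.5679 -0.1748  0.038 ] [ 0.02962767 -0.54356453 -1.83441848] [-0.06983754  0.0390703   0.0070079 ] 0.05404394520226665
```

View pics/s10c.png

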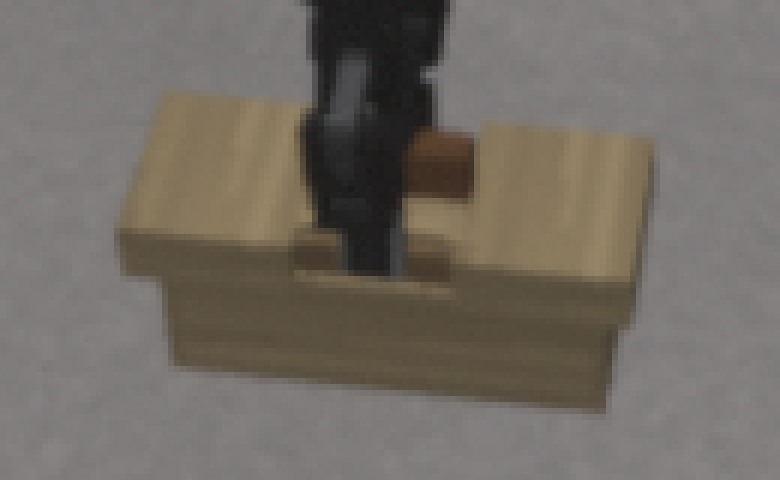

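There's no extra force yet. I'll continue down to the expected home height.

{"op": "send_rows", "data": {
  "targets": [
    [[0, 0, -0.15, 0, 5], [0, 0, -0.3, 0, 5], [0, 0, -0.4, 0, 5], [0, 0, -0.5, 0, 5], [0, 0, -0.5, 0, 5], [0, 0, -0.5, 0, 5]]
  ]
}}

```text
clock: 15.48
eef_pos: [0.5679, -0.1748, 0.033]
tool_rot: [0.132, 0.991, -0.0, 0.0]
ft_force: [1.5, -0.4, -1.6]
grip_width: 0.054
```

Run:
```python
from h import *
o=bot.get_obs(); print(o['clock'],o['eef_pos'].round(4),o['ft_force'],o['ft_torque'],o['grip_width'])
```

```text
15.475 [ 0.5679 -0.1748  0.033 ] [ 1.47661252 -0.35663017 -1.55417504] [ 0.04120148  0.00662056 -0.04977719] 0.054031451780183475
```

{"op": "send_rows", "data": {
  "targets": [
    [[0, 0, -0.1, 0, 5], [0, 0, -0.2, 0, 5], [0, 0, -0.3, 0, 5], [0, 0, -0.3, 0, 5], [0, 0, -0.3, 0, 5]]
  ]
}}

```text
clock: 16.1
eef_pos: [0.568, -0.1748, 0.0316]
tool_rot: [0.132, 0.991, -0.0, 0.001]
ft_force: [-3.6, 1.0, 7.0]
grip_width: 0.0543
```

Run:
```python
from h import *
o=bot.get_obs(); print(o['clock'],o['eef_pos'].round(4),o['ft_force'],o['ft_torque'],o['grip_width'])
snap('side','s11.png')
w=cv2.imread('pics/s11.png')
cv2.imwrite('pics/s11c.png',cv2.resize(w[255:335,235:365],None,fx=6,fy=6,interpolation=cv2.INTER_NEAREST))
```

```text
16.1 [ 0.568  -0.1748  0.0316] [-3.58580518  1.03099722  6.98540285] [0.23589043 0.72427254 0.0173866 ] 0.05428720174205684
```

View pics/s11c.png

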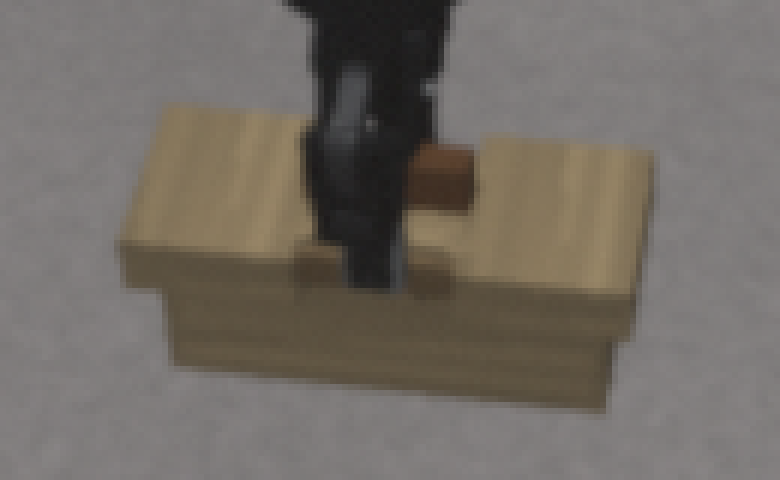

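Contact came at TCP z=0.0316, which matches the expected home height, and the side view shows no gap at the rim. I'll press 1.5 mm more to seat it.

{"op": "send_rows", "data": {
  "targets": [
    [[-0.05, 0, -0.05, 0, 5], [-0.05, 0, -0.1, 0, 5], [-0.05, 0, -0.15, 0, 5], [-0.05, 0, -0.15, 0, 5], [-0.05, 0, -0.15, 0, 5], [-0.05, 0, -0.15, 0, 5]]
  ]
}}

```text
clock: 16.9
eef_pos: [0.568, -0.1749, 0.0316]
tool_rot: [0.132, 0.991, -0.0, 0.001]
ft_force: [-5.6, 1.5, 12.9]
grip_width: 0.0541
```

Run:
```python
from h import *
o=bot.get_obs(); print(o['clock'],o['eef_pos'].round(4),o['ft_force'],o['ft_torque'],o['grip_width'])
snap('wrist','w12.png');snap('top','t12.png')
w=cv2.imread('pics/t12.png')
cv2.imwrite('pics/t12c.png',cv2.resize(w[215:335,350:450],None,fx=5,fy=5,interpolation=cv2.INTER_CUBIC))
```

```text
16.9 [ 0.568  -0.1749  0.0316] [-5.60087026  1.54416507 12.90762001] [ 0.42725611  1.04239317 -0.05394655] 0.05412644338600956
```

View pics/w12.png

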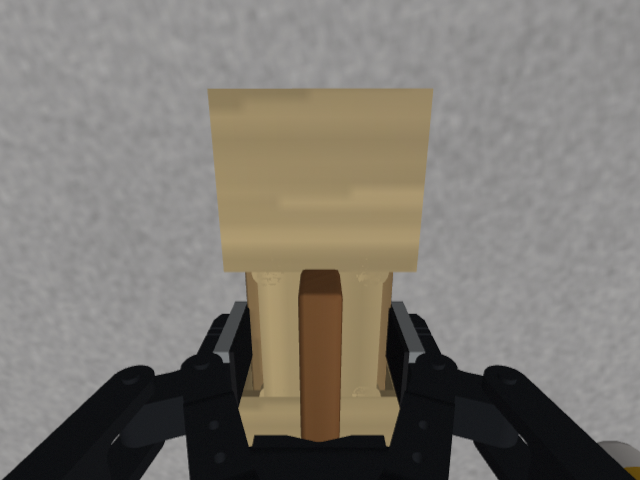

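View pics/t12c.png

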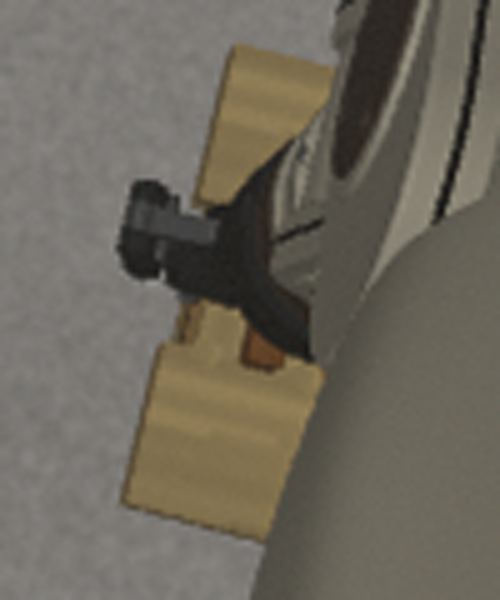

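It stopped rigidly at the same height while the force rose to 13 N, and 0.0316 is exactly the strips height plus 30 mm, so it is home and held. I'll ease the push, open, and rise.

{"op": "send_rows", "data": {
  "targets": [
    [[0, 0, 0.15, 0, 5], [0, 0, 0.15, 0, 5], [0, 0, 0.15, 0, 5.6], [0, 0, 0.15, 0, 6.2], [0, 0, 0.15, 0, 6.8], [0, 0, 0.15, 0, 7.5], [0, 0, 0.15, 0, 7.5], [0, 0, 0.15, 0, 7.5]]
  ]
}}

```text
clock: 18.0
eef_pos: [0.5673, -0.1748, 0.0299]
tool_rot: [0.132, 0.991, 0.0, -0.0]
ft_force: [-0.8, 0.7, 0.2]
grip_width: 0.0748
```

{"op": "send_rows", "data": {
  "targets": [
    [[0, 0, 0.5, 0, 7.5], [0, 0, 1.5, 0, 7.5], [0, 0, 3, 0, 7.5], [0, 0, 5, 0, 7.5], [0, 0, 8, 0, 7.5], [0, 0, 11, 0, 7.5], [0, 0, 11, 0, 5], [0, 0, 11, 0, 3], [0, 0, 11, 0, 3], [0, 0, 11, 0, 3]]
  ]
}}

```text
clock: 19.25
eef_pos: [0.5666, -0.1746, 0.1389]
tool_rot: [0.132, 0.991, 0.0, -0.001]
ft_force: [-0.8, -0.3, -0.4]
grip_width: 0.0301
```

Run:
```python
from h import *
o=bot.get_obs(); print(o['clock'],o['eef_pos'].round(4),o['ft_force'],o['ft_torque'],o['grip_width'])
T=wristT(o); snap('wrist','w13.png');snap('side','s13.png')
v=cv2.imread('pics/w13.png')
c,yaw=np.array([.568,-.1749]),-.263
a=np.array([[np.cos(yaw),-np.sin(yaw)],[np.sin(yaw),np.cos(yaw)]])
for x,y,z in [(.09,.035,.075),(.03,.007,.097),(.08,.025,.055)]:
  P=[list(c+a@np.array(p))+[z] for p in [(x,y),(-x,y),(-x,-y),(x,-y)]]
  cv2.polylines(v,[(proj('wrist',P,T)*16).round().astype(int)],True,(0,0,255),1,shift=4)
cv2.imwrite('pics/w13o.png',v)
w=cv2.imread('pics/s13.png')
cv2.imwrite('pics/s13c.png',cv2.resize(w[205:335,225:375],None,fx=4.5,fy=4.5,interpolation=cv2.INTER_NEAREST))
```

```text
19.25 [ 0.5666 -0.1746  0.1389] [-0.76585637 -0.29566807 -0.37784054] [ 0.01922687 -0.05848035  0.01641052] 0.03005471327339511
```

View pics/w13o.png

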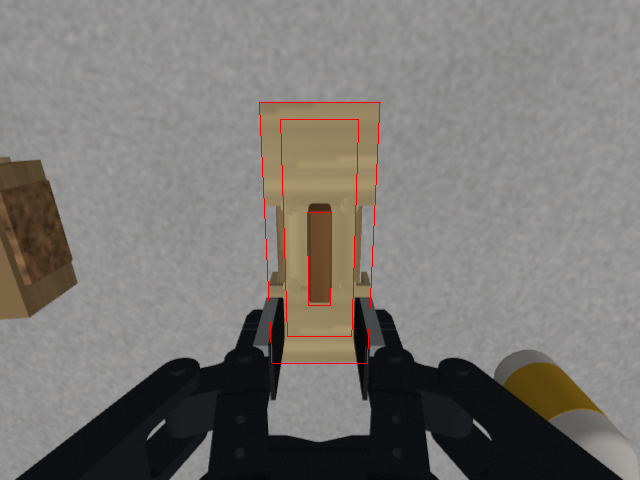

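View pics/s13c.png

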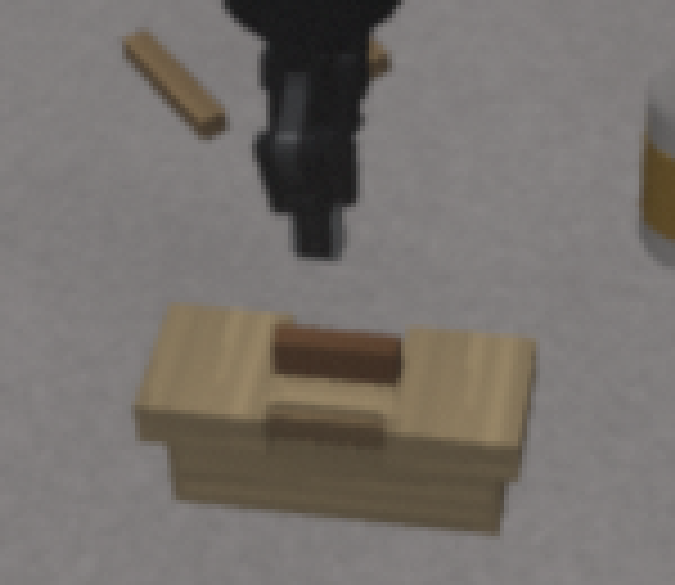

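The lids are seated level and centred, the predicted outline matches, and the handle is centred at u≈320. I'll check the tip height from the side view.

Run:
```python
from h import *
o=bot.get_obs();e=o['eef_pos'];ty=R.from_quat(o['tool_rot']).as_matrix()[:,1]
for w in (-.015,-.03):
  for z in (.14,.155,.17): 
    p=e+w*ty;p[2]=z; print(w,z,proj('side',p).round(1))
```

```text
-0.015 0.14 [[296.8 270.1]]
-0.015 0.155 [[296.5 264.6]]
-0.015 0.17 [[296.1 259. ]]
-0.03 0.14 [[295.4 275.3]]
-0.03 0.155 [[295.  269.7]]
-0.03 0.17 [[294.6 264.1]]
```

{"op": "send_rows", "data": {
  "targets": [
    [[0, 0, -2, 0, 3], [0, 0, -4, 0, 3], [0, 0, -6, 0, 3], [0, 0, -7, 0, 3], [0, 0, -7.5, 0, 3], [0, 0, -7.9, 0, 3], [0, 0, -7.9, 0, 3], [0, 0, -7.9, 0, 3]]
  ]
}}

```text
clock: 20.35
eef_pos: [0.5678, -0.1749, 0.0616]
tool_rot: [0.132, 0.991, -0.0, 0.001]
ft_force: [-0.8, 0.2, 1.3]
grip_width: 0.0299
```

Run:
```python
from h import *
o=bot.get_obs(); print(o['clock'],o['eef_pos'].round(4),o['ft_force'],o['grip_width'])
snap('wrist','w14.png');snap('side','s14.png')
w=cv2.imread('pics/s14.png')
cv2.imwrite('pics/s14c.png',cv2.resize(w[235:335,235:365],None,fx=6,fy=6,interpolation=cv2.INTER_NEAREST))
```

```text
20.35 [ 0.5678 -0.1749  0.0616] [-0.78064334  0.16306607  1.25436639] 0.029883795001058287
```

View pics/w14.png

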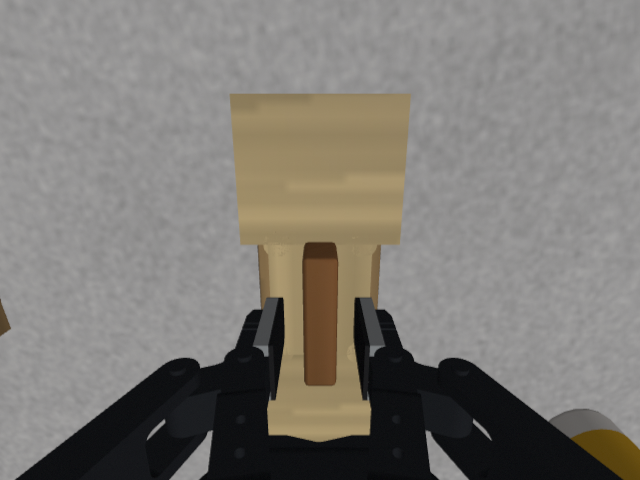

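View pics/s14c.png

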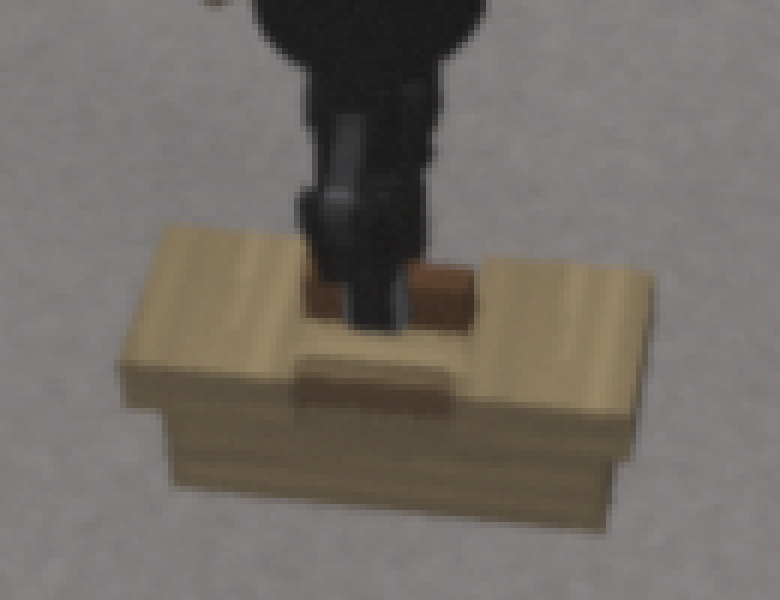

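The fingers straddle the bar with the tips about 10 mm above the lid top. I'll go 7 mm lower and close.

{"op": "send_rows", "data": {
  "targets": [
    [[0, 0, -0.3, 0, 3], [0, 0, -0.6, 0, 3], [0, 0, -0.7, 0, 3], [0, 0, -0.7, 0, 3], [0, 0, -0.7, 0, 3]]
  ]
}}

```text
clock: 21.08
eef_pos: [0.5674, -0.1748, 0.054]
tool_rot: [0.132, 0.991, -0.0, 0.0]
ft_force: [0.7, 0.6, 0.5]
grip_width: 0.0299
```

{"op": "send_rows", "data": {
  "targets": [
    [[0, 0, 0, 0, 2.2], [0, 0, 0, 0, 1.6], [0, 0, 0, 0, 0.8], [0, 0, 0, 0, 0.8], [0, 0, 0, 0, 0.8], [0, 0, 0, 0, 0.8]]
  ]
}}

```text
clock: 21.82
eef_pos: [0.5675, -0.1748, 0.0543]
tool_rot: [0.132, 0.991, -0.0, 0.0]
ft_force: [-1.2, 0.9, 3.8]
grip_width: 0.0127
```

Run:
```python
from h import *
o=bot.get_obs(); print(o['clock'],o['eef_pos'].round(4),o['ft_force'],o['ft_torque'],o['grip_width'])
snap('wrist','w15.png');snap('side','s15.png')
w=cv2.imread('pics/s15.png')
cv2.imwrite('pics/s15c.png',cv2.resize(w[235:335,235:365],None,fx=6,fy=6,interpolation=cv2.INTER_NEAREST))
```

```text
21.825 [ 0.5675 -0.1748  0.0543] [-1.1784845   0.88633295  3.81956618] [ 0.07903968  0.18351484 -0.06806393] 0.01274341982021726
```

View pics/s15c.png

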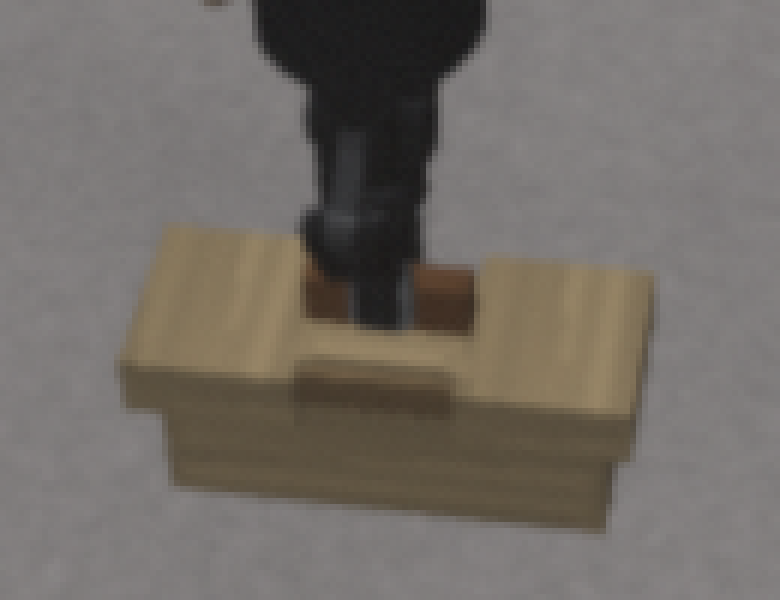

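The grip is on the bar (12.7 mm). I'll lift straight up slowly and check early.

{"op": "send_rows", "data": {
  "targets": [
    [[0, 0, 0.2, 0, 0.8], [0, 0, 0.5, 0, 0.8], [0, 0, 0.8, 0, 0.8], [0, 0, 1.1, 0, 0.8], [0, 0, 1.5, 0, 0.8], [0, 0, 2, 0, 0.8], [0, 0, 2.5, 0, 0.8], [0, 0, 3, 0, 0.8], [0, 0, 3, 0, 0.8]]
  ]
}}

```text
clock: 23.05
eef_pos: [0.5678, -0.1749, 0.0847]
tool_rot: [0.132, 0.991, -0.0, 0.001]
ft_force: [-0.1, 0.1, -1.7]
grip_width: 0.0129
```

Run:
```python
from h import *
o=bot.get_obs(); print(o['clock'],o['eef_pos'].round(4),o['ft_force'],o['ft_torque'],o['grip_width'])
snap('side','s16.png')
w=cv2.imread('pics/s16.png')
cv2.imwrite('pics/s16c.png',cv2.resize(w[225:335,235:365],None,fx=5,fy=5,interpolation=cv2.INTER_NEAREST))
```

```text
23.05 [ 0.5678 -0.1749  0.0847] [-0.11968377  0.1236667  -1.70497493] [-0.06733955 -0.06718617 -0.02673223] 0.012925824358679392
```

View pics/s16c.png

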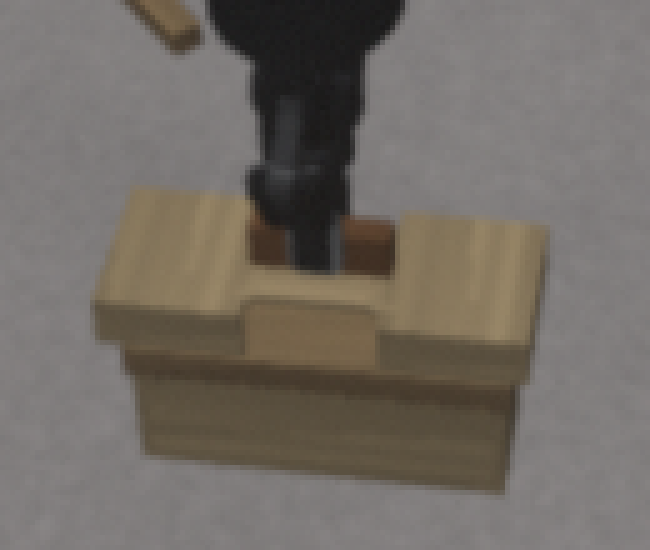

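The outer lid rises level and alone, and the inner lid stays on the box. I'll continue to 10 cm.

{"op": "send_rows", "data": {
  "targets": [
    [[0, 0, 1, 0, 0.8], [0, 0, 2, 0, 0.8], [0, 0, 3, 0, 0.8], [0, 0, 4, 0, 0.8], [0, 0, 5, 0, 0.8], [0, 0, 6, 0, 0.8], [0, 0, 6.6, 0, 0.8], [0, 0, 7, 0, 0.8], [0, 0, 7, 0, 0.8], [0, 0, 7, 0, 0.8], [0, 0, 7, 0, 0.8], [0, 0, 7, 0, 0.8]]
  ]
}}

```text
clock: 24.6
eef_pos: [0.5672, -0.1748, 0.1537]
tool_rot: [0.132, 0.991, 0.0, -0.0]
ft_force: [-0.4, -0.2, -1.5]
grip_width: 0.0126
```

Run:
```python
from h import *
o=bot.get_obs(); print(o['clock'],o['eef_pos'].round(4),o['ft_force'],o['grip_width'])
snap('side','s17.png'); snap('wrist','w17.png')
v=cv2.imread('pics/s17.png')
c,yaw=np.array([.5685,-.1754]),-.263
a=np.array([[np.cos(yaw),-np.sin(yaw)],[np.sin(yaw),np.cos(yaw)]])
for x,y,z in [(.083,.028,.071),(.083,.028,.055),(.08,.025,0),(.09,.035,.175)]:
  P=[list(c+a@np.array(p))+[z] for p in [(x,y),(-x,y),(-x,-y),(x,-y)]]
  cv2.polylines(v,[(proj('side',P)*16).round().astype(int)],True,(0,0,255),1,shift=4)
w=cv2.imread('pics/s17.png')
cv2.imwrite('pics/s17c.png',cv2.resize(np.hstack([w[205:335,225:375],v[205:335,225:375]]),None,fx=2.6,fy=2.6,interpolation=cv2.INTER_CUBIC))
```

```text
24.6 [ 0.5672 -0.1748  0.1537] [-0.44956571 -0.24575447 -1.53254086] 0.012578874173664262
```

View pics/s17c.png

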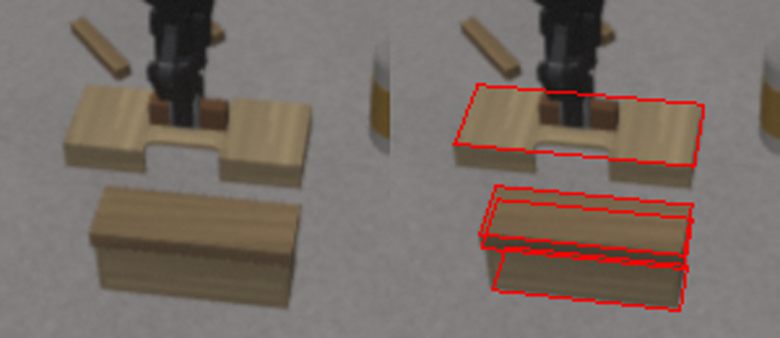

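View pics/w17.png

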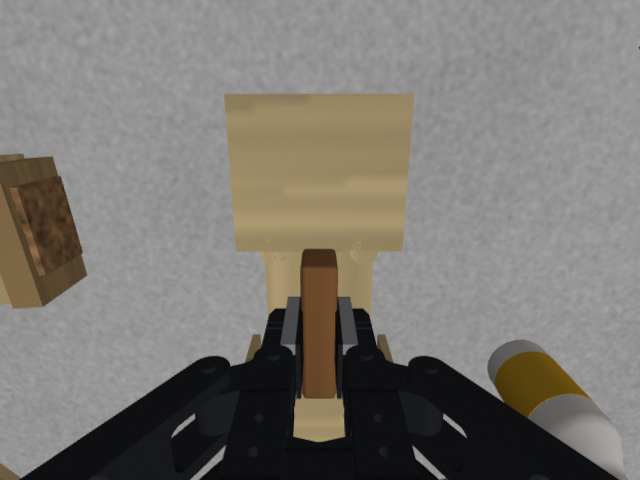

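The inner lid sits home on the box, matching the predicted home outline. The outer lid hangs level 10 cm above it, with 1.5 N on the wrist. I'll hand in.

```bash
python3 -c "
from workcell import bot
print(bot.job_done())"
```

```text
the job is handed in; nothing more can be done
None
```

The job is handed in at about 24.7 s of the 64 s allowed. No verdict was reported.

**What I did:**
- **Lids to the box:** I pinched the inner lid through the cut-outs, carried both lids nested to the box and lowered them until the inner lid was home.
- **Seating check:** The tool stopped at a height of 31.6 mm, against 31.5 mm expected, and stayed there while I pressed to about 13 N before letting go.
- **Outer lid:** I gripped the bar handle and lifted the outer lid 10 cm straight up.

**Last checks:**
- In the side view the inner lid stayed on the rim and matched its predicted home outline to about a pixel (roughly 2.5 mm).
- The outer lid looks level and over the box, with the grip at 12.6 mm on the 14 mm bar and about 1.5 N on the wrist.
- The box is where I first measured it, and the arm kept clear of the glue bottle, clamp and block. I did not measure those three again at the end.

**What disagreed:**
- **Fingertip position:** in the pictures the fingertips sat about 25–30 mm behind the tool point, more than the stated geometry suggests, so I set both grasp heights from the images.
- **Sideways force:** there was a sideways force of about 6 N while pressing the lid home. It disappeared once I let go, and the lid still looked square.

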